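# Fit a double lid on a storage canister, then lift the outer lid alone

### The job

Lift the double lid (pink outer lid nested on a blue inner lid) by the blue knob, so that both travel together, and lower it, without dropping it, onto the open canister until the inner lid is fully home, then let go of the knob. Then take the pink lid by its two cream tabs and lift it alone, leaving the inner lid undisturbed, and finish while holding it still and level about 9 cm above where it sat. Do not shift the canister or disturb the carton, mug and jar.

Things in the scene. Friction and masses are not known exactly. Their poses are not given: they have to be found in the camera images.
- inner_knob (a point): Centre of the part of the inner lid's blue knob that shows above the outer lid: an upright cylinder 22 mm in diameter. Its top is 20 mm above this point, the outer lid's upper face 20 mm below. It passes through the outer lid's middle hole with 6 mm play all round. z up. With the inner lid fully home this point is 29 mm above canister_mouth.
- outer_grip (a point): Point midway between the outer lid's two cream tabs, half-way up; z up, y from tab to tab. Tabs: upright, 5 mm thick (y), 30 mm long (x), 36 mm tall on the lid's upper face; 56 mm over their outer faces, 46 mm between, the knob in the middle. Fingers reach the knob closing along x; they take both tabs from outside along y. Nested: 2 mm below inner_knob.
- canister_mouth (a point): Centre of the open mouth of the cream canister, level with its rim; z up. The canister is round, 108 mm outside, 100 mm inside, 85 mm tall, its wall 4 mm; it stands loose (0.9 kg) on the riser, so the rim is 125 mm above the bench. The inner lid's plug enters the mouth and its disc rests on the rim.
- riser: Fixed yellow block 130 x 130 x 40 mm on the bench, the canister on it; origin at the centre of its underside.
- inner_lid: The blue inner lid, loose, about 0.12 kg, starting flat on the bench: a disc 112 mm in diameter, 5 mm thick, over a plug 92 mm in diameter, 8 mm deep, the knob on top. Origin at the centre of the plug's underside (37 mm below inner_knob), z up.
- outer_lid: The pink outer lid, about 0.14 kg: a disc 126 mm in diameter, 4 mm thick, with a rim hanging 10 mm down around the inner lid. It rests loose on the inner lid (3.5 mm sideways play, free to turn and to lift straight off). Origin at the centre of the disc's underside, 22 mm below outer_grip; z up, y from tab to tab.
- canister: The whole cream canister; origin at the centre of its underside, z up.
- carton: Bystander: brown cardboard carton 100 x 80 x 60 mm; origin at the centre of its underside.
- mug: Bystander: blue mug 80 mm in diameter, 75 mm tall; origin at the centre of its underside.
- jar: Bystander: small clear jar with an orange cap, 60 mm in diameter, 75 mm tall; origin at the centre of its underside.
Mind the look-alikes: they are no part of the job. Leave any green look-alike of the inner_lid alone. What is shaped like the canister but green is not meant.

How it is judged (in metres and radians):
On the way, in this order (a step that is already met when the one before it is completed fails the run):
1. both lids, still nested, are carried up off the bench by the inner lid's knob (height (world z) of inner_lid above 0.06 m and z of outer_grip in the frame of inner_knob below 0.006 m and contact force between the fingers and inner_lid above 0.5 N and not (horizontal distance between inner_knob and canister_mouth below 0.007 m and z of inner_knob in the frame of canister_mouth between 0.025 and 0.033 m and angle between inner_knob's own z axis and vertical below 0.08 rad)), for 0.2 s.
2. the nested lids are lowered on: the inner lid sits home in the canister's mouth with the outer lid still on it (horizontal distance between inner_knob and canister_mouth below 0.007 m and z of inner_knob in the frame of canister_mouth between 0.025 and 0.033 m and angle between inner_knob's own z axis and vertical below 0.08 rad and z of outer_grip in the frame of inner_knob below 0.006 m and contact force between the fingers and inner_lid below 0.05 N), for 0.2 s.
At the end, for the whole second after the job is handed in: Fingers hold only the outer lid: still, level (0.2 rad), over 65 mm above where it sat, touching neither inner lid nor canister. Inner lid home: centre within 7 mm, height within 4 mm, tilt under 0.08 rad. Canister upright, moved under 20 mm (horizontal distance between inner_knob and canister_mouth below 0.007 m and z of inner_knob in the frame of canister_mouth between 0.025 and 0.033 m and angle between inner_knob's own z axis and vertical below 0.08 rad and contact force between the fingers and outer_lid above 1 N and contact force between each of outer_lid, the fingers and inner_lid below 0.05 N and contact force between outer_lid and canister below 0.05 N and z of outer_grip in the frame of canister_mouth above 0.092 m and angle between outer_grip's own z axis and vertical below 0.2 rad and linear speed of outer_lid below 0.03 m/s and linear speed of inner_lid below 0.02 m/s and angle between canister's own z axis and vertical below 0.05 rad and distance of canister from where it was at the start of the episode below 0.02 m); the arm keeps its last pose, push and grip.
It fails at once if the lids come apart while the inner lid is not home in the canister (z of outer_grip in the frame of inner_knob above 0.02 m and not (horizontal distance between inner_knob and canister_mouth below 0.007 m and z of inner_knob in the frame of canister_mouth between 0.025 and 0.033 m and angle between inner_knob's own z axis and vertical below 0.08 rad)).
It fails at once if the inner lid is dropped, or carried up with the outer lid: it is off the bench and not home, with no finger holding it (height (world z) of inner_lid above 0.03 m and not (horizontal distance between inner_knob and canister_mouth below 0.007 m and z of inner_knob in the frame of canister_mouth between 0.025 and 0.033 m and angle between inner_knob's own z axis and vertical below 0.08 rad) and contact force between the fingers and inner_lid below 0.01 N).
It fails at once if the canister is pushed aside or tipped (distance of canister from where it was at the start of the episode above 0.02 m or angle between canister's own z axis and vertical above 0.2 rad).
It fails at once if the carton, mug or jar is pushed aside or knocked over (distance of any of carton, mug, jar from where it was at the start of the episode above 0.02 m or angle between any of carton, mug, jar's own z axis and vertical above 0.3 rad).
It also fails if it takes over 59 s, if anything falls off the work surface, if the arm or the gripper's body presses on something with over 40 N, if the wrist force passes 120 N, or if a joint passes its speed limit or range.

### The arm

A 7-joint arm with a two-finger parallel gripper is mounted at the origin on the work surface. World frame = base frame: x ahead of the robot, y to its left, z up, the work surface at z = 0. Lengths are in mm, angles in rad, forces in N, time in s.
With the tool pointing down it reaches from about 400 to 750 mm from the base axis. Payload 19.5 kg.
Tool frame: the origin (TCP) lies on the centre line of the jaws, within the pads' length; the fingertips stand 19 mm ahead of it and the grasp point (between the pads) is the TCP (tip_reach is the z of the fingertips in the tool frame, in mm); z points along the fingers, x is the direction in which the jaws open and shut, and the axes are right-handed (so a half turn about z gives the same grasp; the last joint's range is limited). The gripper opens to 85 mm and grips with 20 to 120 N. Pads are 22 mm wide; open, the fingers measure 114 mm over their backs; the gripper's body (76 mm by 85 mm) begins 54 mm behind the grasp point. The pads swing forward as they close: fully open they stand 13 mm farther back than shut.
Start: joints at [1.112, 0.707, -0.028, 1.485, 0.022, 0.951, -0.075], TCP at [232.772, -525.751, 250.268] pointing down, gripper open.
Joint ranges: [-2.71, 2.71], [-0.32, 2.16], [-1.57, 1.52], [0, 2.45], [-1.46, 4.6], [0, 2.02], [-2.83, 2.83]. Speed limits (rad/s): [1.89, 1.89, 2.57, 2.57, 3.01, 3.01, 3.01].

### API

Orientations are given as a unit quaternion [w, x, y, z].
In Python, from workcell import * gives the robot as it stands. Calls block until the motion is done:
- move_ptp(position, orientation): joint-space move of the TCP to a pose.
- move_linear(position, frame=None, rate=150, max_force=None): straight line of the TCP; frame=None keeps the orientation; rate is the mean speed in mm/s. With max_force (N) it stops when the force on the tool has changed by that much, and returns True; else False.
- movej(angles): joint-space move.
- move_gripper(opening, grip_force=None): opening from 0.0 (shut) to 1.0 (fully open); grip_force is the grip in N (None keeps the last); returns when the fingers have stopped.
- pause(seconds).
- ik(position, orientation): joint angles nearest the present ones, or None.
- sense(): the state.
- get_image(name): name is "side" or "top" or "wrist"; returns the picture (400x640x3 uint8, red, green, blue); there is no depth.
- camera_model(name): a dict with "camera_matrix" (3x3 intrinsics, pixels), "world_from_camera" (4x4, takes a point from camera to world coordinates); the wrist camera has in their place "hand_eye" (4x4, takes a point from camera to tool coordinates, whose origin is the TCP and whose axes are the tool frame's). Camera axes: x right, y down, z forward; pixel columns grow to the right and rows downward; lengths in mm; the calibration is good to about 2 mm. A picture is of the moment at which its call begins: read the wrist's pose just before it. camera_model takes no time and is no camera call.
A pose or a line that the arm cannot do raises PlanningError and nothing moves.
- sign_off(): hands the job in, once; it reports no verdict.
The state is a dict: "time": time; "qpos": joint angles; "joint_velocities": joint speeds; "joint_torque": joint torques, N m; "eef_pos": TCP position; "eef_rot": TCP orientation; "contact_force": force on the tool from outside, world axes, zero at the start; "wrist_torque": the same for the moment, N m; "width": opening from 0.0 (shut) to 1.0 (fully open).
Only numpy, scipy, OpenCV 4.12 (cv2) and the standard library are available. Lean on these libraries where they do the work, as an engineer would, in place of code of your own. Each camera call takes 0.05 s, during which the arm holds its last target.

## Working session

There is one attempt and no reset: what is moved stays moved. The work goes in short steps, each a Python script; the robot and the scene stay as the last script left them, time stands still between calls to the robot, and variables do not carry over. Pictures are saved under pics/ and viewed, and the job is handed in when it is done.

```bash
ls; mkdir -p pics; python3 - <<'E'
from workcell import *
import cv2,numpy as np
np.set_printoptions(precision=3,suppress=True)
for n in("side","top","wrist"):
    s=sense();im=get_image(n);cv2.imwrite(f"pics/{n}0.png",cv2.cvtColor(im,cv2.COLOR_RGB2BGR))
    m=camera_model(n);print(n,m)
print(s)
E
```

```text
pics
side {'camera_matrix': array([[396.44 ,   0.   , 320.095],
       [  0.   , 396.44 , 192.861],
       [  0.   ,   0.   ,   1.   ]]), 'world_from_camera': array([[ -0.908,  -0.217,   0.358, 236.273],
       [ -0.419,   0.493,  -0.762, 750.71 ],
       [ -0.011,  -0.842,  -0.539, 562.636],
       [  0.   ,   0.   ,   0.   ,   1.   ]])}
top {'camera_matrix': array([[519.038,   0.   , 323.251],
       [  0.   , 519.038, 194.09 ],
       [  0.   ,   0.   ,   1.   ]]), 'world_from_camera': array([[  -0.026,   -0.987,    0.156,  335.286],
       [  -1.   ,    0.028,    0.011,   78.72 ],
       [  -0.015,   -0.156,   -0.988, 1438.148],
       [   0.   ,    0.   ,    0.   ,    1.   ]])}
wrist {'camera_matrix': array([[322.529,   0.   , 313.674],
       [  0.   , 322.529, 200.202],
       [  0.   ,   0.   ,   1.   ]]), 'hand_eye': array([[   1.   ,   -0.001,    0.001,    0.184],
       [   0.001,    0.964,    0.266,  -66.389],
       [  -0.001,   -0.266,    0.964, -123.391],
       [   0.   ,    0.   ,    0.   ,    1.   ]])}
{'time': 0.1, 'qpos': array([ 1.112,  0.707, -0.028,  1.485,  0.022,  0.951, -0.076]), 'joint_velocities': array([ 0.001, -0.001,  0.001,  0.   ,  0.001, -0.002, -0.001]), 'joint_torque': array([  0.002, -88.429,   1.237, -23.645,   0.017,   0.005,  -0.   ]), 'eef_pos': array([ 232.703, -525.588,  249.882]), 'eef_rot': array([-0.   ,  0.838, -0.546, -0.   ]), 'contact_force': array([-0.586,  0.013,  0.189]), 'wrist_torque': array([-0.035, -0.086, -0.045]), 'width': 0.9995155919488814}
```

View pics/side0.png

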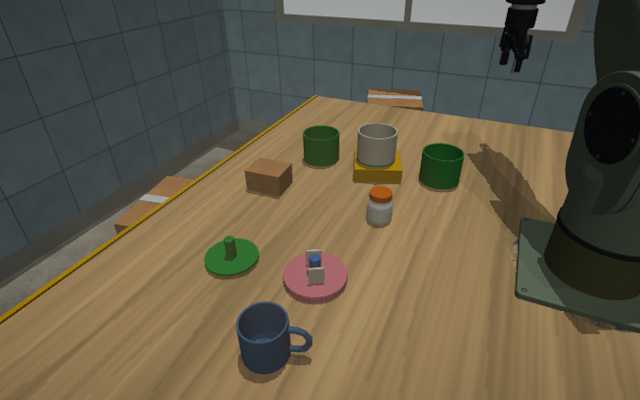

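View pics/top0.png

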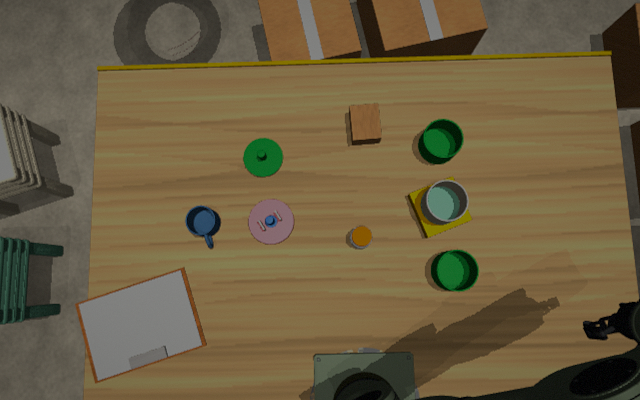

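View pics/wrist0.png

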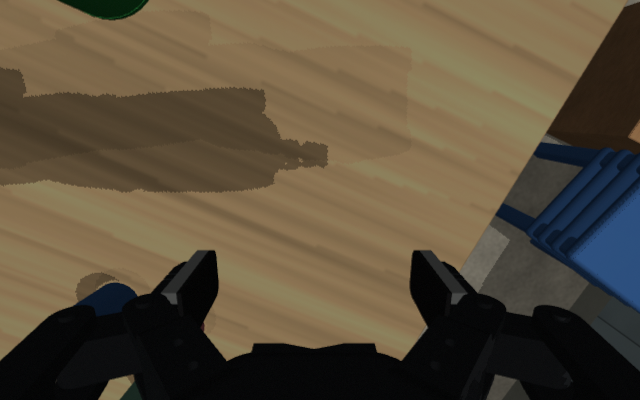

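The side view shows the pink lid at about (315,275) with its knob at (315,262), and the cream canister at (377,145). In the top view the pink lid is at (271,221) with the tabs on either side of the knob, and the canister is at (447,201) between two green decoys.

```bash
cat > h.py <<'E'
from workcell import *
import cv2,numpy as np
from scipy.spatial.transform import Rotation as R
np.set_printoptions(precision=2,suppress=True)
def rot(q): return R.from_quat([q[1],q[2],q[3],q[0]]).as_matrix()
def quat(M):
    q=R.from_matrix(M).as_quat(); return np.array([q[3],q[0],q[1],q[2]])
def down(yaw):  # jaw axis (tool x) at angle yaw in world, tool z down
    c,s=np.cos(yaw),np.sin(yaw)
    return quat(np.array([[c,s,0],[s,-c,0],[0,0,-1.]]))
def shot(n,name=None):
    s=sense(); im=get_image(n); m=camera_model(n)
    if name: cv2.imwrite(f"pics/{name}.png",cv2.cvtColor(im,cv2.COLOR_RGB2BGR))
    if n=="wrist":
        T=np.eye(4);T[:3,:3]=rot(s["eef_rot"]);T[:3,3]=s["eef_pos"];W=T@m["hand_eye"]
    else: W=m["world_from_camera"]
    return im,(m["camera_matrix"],W)
def ray(cam,uv):
    K,W=cam; d=W[:3,:3]@np.linalg.solve(K,[uv[0],uv[1],1.]); return W[:3,3],d/np.linalg.norm(d)
def onz(cam,uv,z):
    o,d=ray(cam,uv); return o+d*(z-o[2])/d[2]
def tri(*cu):
    A=np.zeros((3,3));b=np.zeros(3);rs=[ray(c,u) for c,u in cu]
    for o,d in rs:
        P=np.eye(3)-np.outer(d,d);A+=P;b+=P@o
    p=np.linalg.solve(A,b); return p,[np.linalg.norm(np.cross(p-o,d)) for o,d in rs]
def proj(cam,p):
    K,W=cam; q=K@(W[:3,:3].T@(np.asarray(p,float)-W[:3,3])); return q[:2]/q[2]
E
python3 - <<'E'
from h import *
def crop(n,x0,y0,w,h,k,name):
    im=cv2.imread(f"pics/{n}0.png")[y0:y0+h,x0:x0+w]
    cv2.imwrite(f"pics/{name}.png",cv2.resize(im,None,fx=k,fy=k,interpolation=cv2.INTER_NEAREST))
crop("top",240,140,240,120,3,"tc"); crop("side",260,110,200,200,3,"sc")
T=(camera_model("top")["camera_matrix"],camera_model("top")["world_from_camera"])
S=(camera_model("side")["camera_matrix"],camera_model("side")["world_from_camera"])
for n,u,v in(("lid knob",(270,219),(315,258)),("can",(447,201),(377,133))):
    print(n,tri((T,u),(S,v)))
print("jar",onz(T,(361,236),75),"mug",onz(T,(203,219),75),"carton",onz(T,(366,122),60),"decoylid",onz(T,(263,157),20),"g1",onz(T,(442,138),85),"g2",onz(T,(455,268),85))
E
```

```text
lid knob (array([490.32, 238.89,  49.86]), [np.float64(0.7387883078666463), np.float64(0.7387883078666191)])
can (array([ 518.64, -223.71,  113.8 ]), [np.float64(1.0448991579464573), np.float64(1.0448991579464797)])
jar [436.74  -2.28  75.  ] mug [493.16 413.91  75.  ] carton [750.09 -28.62  60.  ] decoylid [669.55 260.46  20.  ] g1 [ 692.03 -227.97   85.  ] g2 [ 347.17 -240.02   85.  ]
```

View pics/tc.png

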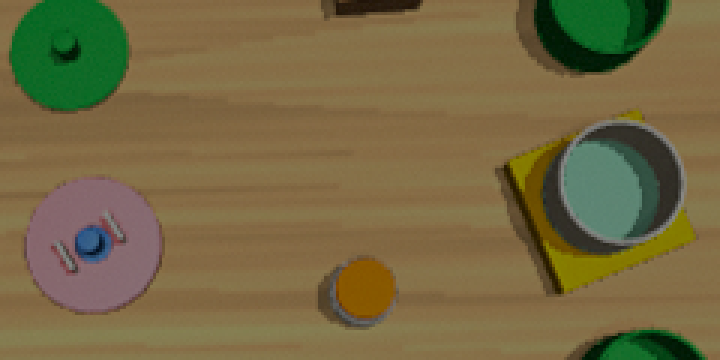

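View pics/sc.png

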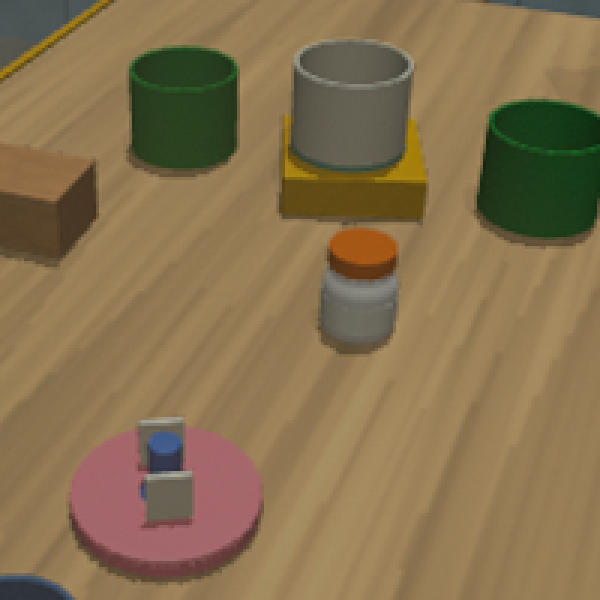

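```bash
python3 - <<'E'
from h import *
q=down(np.radians(30))
for i,(p) in enumerate([(490,239,210),(450,215,210)]):
    print(ik(p,q))
    move_ptp(p,q) if i==0 else move_linear(p)
    im,c=shot("wrist",f"w1_{i}"); np.savez(f"w1_{i}.npz",K=c[0],W=c[1])
print(sense()["time"],sense()["eef_pos"],proj(c,(490,239,37)))
E
```

```text
[-0.34  0.73 -0.32  1.65  0.29  0.82 -0.26]
[-0.33  0.66 -0.32  1.81  0.3   0.72 -0.29]
3.55 [450.53 215.11 210.12] [364.   183.85]
```

View pics/w1_0.png

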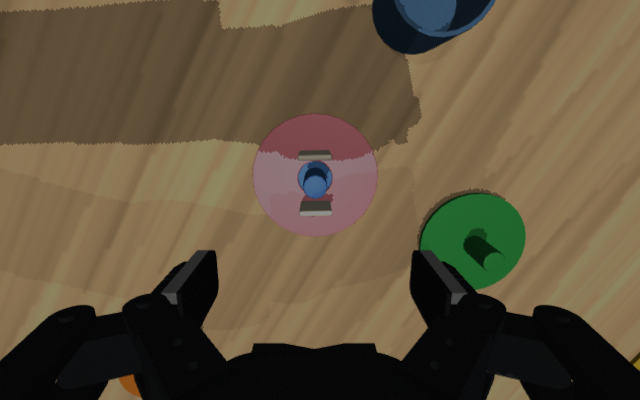

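View pics/w1_1.png

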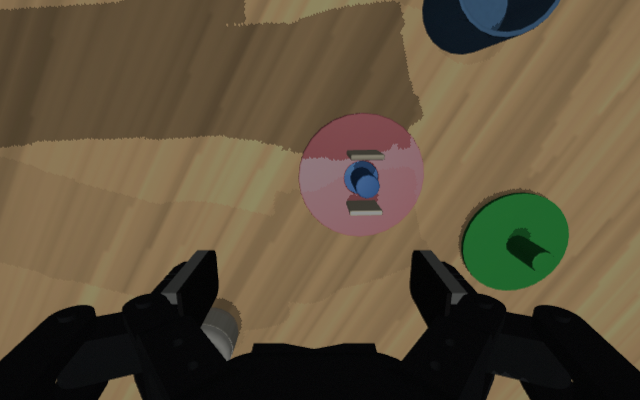

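The lid appears with its knob top at about (315,187) in the first view and (366,186) in the second. The tabs are nearly horizontal, so the 30° yaw is close.

```bash
python3 - <<'E'
from h import *
o=[]
for i in(0,1):
    im=cv2.imread(f"pics/w1_{i}.png");x0=275+45*i
    print(im[187,315+50*i],im[178,315+48*i],im[211,316+48*i],im[203,316+48*i])
    o.append(cv2.resize(im[130:230,x0:x0+90],None,fx=4,fy=5,interpolation=cv2.INTER_NEAREST))
cv2.imwrite("pics/w1c.png",np.hstack(o))
E
```

```text
[140 102  67] [140 105  69] [111 123 126] [49 58 61]
[136  91  58] [139 100  65] [124 135 139] [49 57 60]
```

View pics/w1c.png

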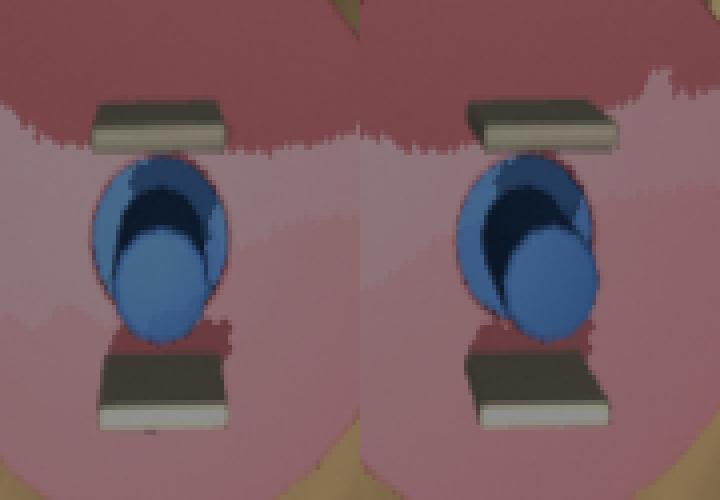

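```bash
python3 - <<'E'
from h import *
P=[];
for i in(0,1):
    im=cv2.imread(f"pics/w1_{i}.png");d=np.load(f"w1_{i}.npz");c=(d["K"],d["W"])
    B,G,Rr=[im[...,k].astype(int) for k in range(3)]
    cream=((Rr>80)&(Rr-B<35)&(abs(G-Rr)<15)&(G-B>=-2)).astype(np.uint8)
    win=np.zeros_like(cream);win[145:225,290+45*i:345+50*i]=1
    n,l,st,ce=cv2.connectedComponentsWithStats(cream*win)
    t=[(s[4],ce[k],cv2.minAreaRect(np.argwhere(l==k)[:,::-1].astype(np.float32))) for k,s in enumerate(st) if k and s[4]>40]
    for a in t: print(i,a)
    P.append((c,[a[1] for a in t]))
kn=[(315.0-.1+.4,187.0),(367.4,186.7)]
k,e=tri((P[0][0],kn[0]),(P[1][0],kn[1]));print("knobtop",k,e)
tabs=[tri((P[0][0],P[0][1][j]),(P[1][0],P[1][1][j])) for j in(0,1)]
print(tabs)
a,b=tabs[0][0],tabs[1][0];print("mid",(a+b)/2,"gap",np.linalg.norm(a-b),"yaw y",np.degrees(np.arctan2(*(b-a)[1::-1])))
for j in 0,1:
    print([onz(P[j][0],kn[j],57),onz(P[j][0],P[j][1][0],53),onz(P[j][0],P[j][1][1],53)])
E
```

```text
0 (np.int32(181), array([313.54, 157.25]), ((314.5, 157.5), (33.0, 5.0), 0.0))
0 (np.int32(175), array([315.78, 212.63]), ((315.5, 212.5), (5.0, 31.0), 90.0))
1 (np.int32(178), array([367.87, 156.8 ]), ((367.5, 156.5), (5.0, 33.0), 90.0))
1 (np.int32(163), array([365.31, 212.12]), ((365.5, 212.5), (5.0, 31.0), 90.0))
knobtop [489.72 240.28  54.15] [np.float64(0.029797317702153214), np.float64(0.029797317702179176)]
[(array([474.85, 263.02,  58.7 ]), [np.float64(0.03343419001960199), np.float64(0.03343419001951777)]), (array([503.26, 217.73,  46.17]), [np.float64(0.07244499896258604), np.float64(0.07244499896265226)])]
mid [489.06 240.38  52.44] gap 54.91484469626873 yaw y -57.89750213355202
[array([489.36, 240.87,  57.  ]), array([475.25, 262.31,  53.  ]), array([502.19, 219.53,  53.  ])]
[array([488.98, 240.58,  57.  ]), array([476.05, 262.86,  53.  ]), array([501.16, 219.09,  53.  ])]
```

Knob top is at (489.2, 240.7, ~54–57) and the tab midpoint at (488.7, 240.9, ~52.4). The tab spacing of 50.5 mm is right against 51, and lid x is at 31.2°. Next I'll measure the canister mouth the same way.

```bash
python3 - <<'E'
from h import *
q=down(np.radians(5))
move_linear((450,215,260))
for i,(p) in enumerate([(500,-224,290),(545,-224,290)]):
    print(ik(p,q))
    move_ptp(p,q) if i==0 else move_linear(p)
    im,c=shot("wrist",f"w2_{i}"); np.savez(f"w2_{i}.npz",K=c[0],W=c[1])
    print(proj(c,(518,-224,125)))
print(ik((518,-224,150),down(np.radians(95))),ik((518,-224,150),down(np.radians(-85))))
print(sense()["time"])
E
python3 -c "
import cv2,numpy as np
cv2.imwrite('pics/w2.png',np.vstack([cv2.imread(f'pics/w2_{i}.png')[:300] for i in (0,1)]))"
```

```text
[ 0.52  0.63 -0.29  1.52  0.2   1.03  0.26]
[333.49 189.7 ]
[ 0.47  0.7  -0.28  1.36  0.2   1.11  0.25]
[285.09 184.97]
[ 0.66  0.89 -0.63  1.63  0.65  0.84  1.42] [ 0.29  0.83  0.13  1.65 -0.15  0.68 -0.99]
6.2083
```

View pics/w2.png

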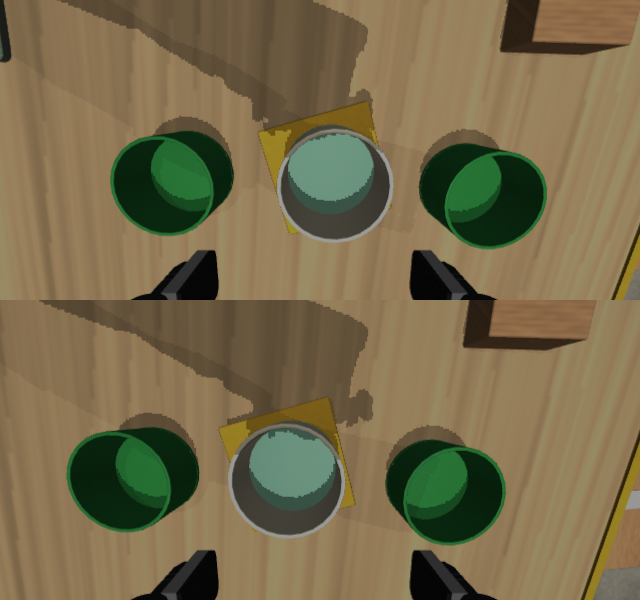

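The two views show the canister rim centred at about (335,185) and (286,181), with a green decoy to each side.

```bash
cat > rim.py <<'E'
from h import *
from scipy.optimize import least_squares
def circ(p):
    f=lambda x:np.hypot(p[:,0]-x[0],p[:,1]-x[1])-x[2]
    r=least_squares(f,[*p.mean(0),54],loss="soft_l1",f_scale=.7);return r.x,np.sqrt(np.mean(r.fun**2))
if __name__=="__main__":
  C=[]
  for i,(cx,cy) in enumerate([(335,185),(286,181)]):
    im=cv2.imread(f"pics/w2_{i}.png");d=np.load(f"w2_{i}.npz");c=(d["K"],d["W"])
    h=cv2.cvtColor(im,cv2.COLOR_BGR2HSV).astype(int)
    m=((h[...,1]<45)&(h[...,2]>105))
    # outer edge: along radial rays, outermost rim pixel
    pin,pout=[],[]
    for t in np.radians(np.arange(0,360,4)):
        rr=np.arange(48,64,.25);u=cx+rr*np.cos(t);v=cy+rr*np.sin(t)
        k=m[np.round(v).astype(int),np.round(u).astype(int)]
        if k.sum()>3: pout.append((u[k][-1],v[k][-1]));pin.append((u[k][0],v[k][0]))
    e=cv2.fitEllipse(np.float32(pout));print(len(pout),e)
    for z in(125,):
        for p in pout,pin: print(z,circ(np.array([onz(c,q,z)[:2] for q in p])))
    C.append((c,e[0]))
  print(tri(*C))
E
python3 rim.py
```

```text
90 ((334.7530517578125, 185.4197235107422), (112.67581939697266, 116.188720703125), 70.36862182617188)
125 (array([ 518.94, -222.4 ,   53.1 ]), np.float64(0.31695904834955174))
125 (array([ 518.86, -222.2 ,   50.1 ]), np.float64(0.3064521464603273))
90 ((286.28826904296875, 180.68504333496094), (113.406494140625, 116.70016479492188), 108.78948974609375)
125 (array([ 519.04, -222.44,   53.05]), np.float64(0.3470881740866636))
125 (array([ 518.97, -221.99,   50.28]), np.float64(0.3590122731486304))
(array([ 518.79, -220.05,  124.32]), [np.float64(0.014628930105222681), np.float64(0.014628930105263557)])
```

Mouth is (518.9, -222.3), rim radius 53 mm, and z 124.3 against the 125 expected. Now I'll grasp the knob.

```bash
python3 - <<'E'
from h import *
q=down(np.radians(31.2))
move_linear((519,-222,300))
move_ptp((489.2,240.7,150),q)
move_gripper(0.65,60)
move_linear((489.2,240.7,75),rate=120)
im,c=shot("wrist","w3_0")
print(move_linear((489.2,240.7,41),rate=50,max_force=8),sense()["eef_pos"],sense()["time"],sense()["contact_force"])
shot("wrist","w3_1")
E
python3 -c "
import cv2,numpy as np
cv2.imwrite('pics/w3.png',np.vstack([cv2.imread(f'pics/w3_{i}.png')[100:] for i in (0,1)]))"
```

```text
False [489.27 240.77  41.17] 10.3833 [0.08 0.35 0.36]
```

View pics/w3.png

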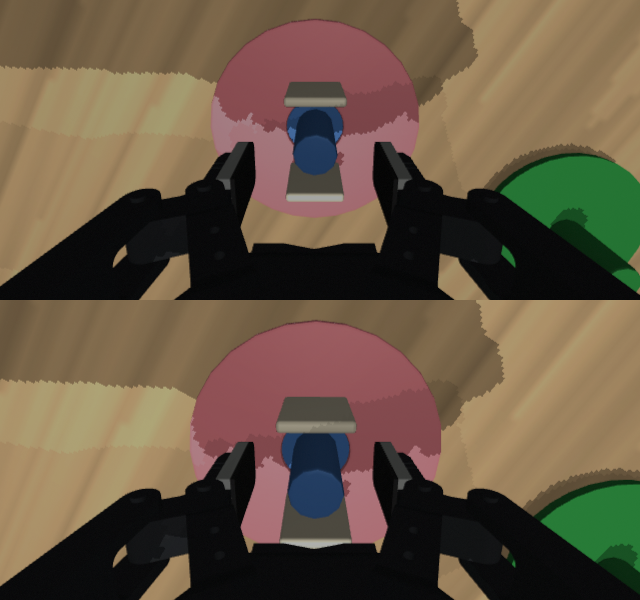

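The fingers straddle the knob, centred at about column 315 and clear of both tabs. Next I'll close and lift.

```bash
python3 - <<'E'
from h import *
f0=sense()["contact_force"][2]
move_gripper(0.0,60); print("w",sense()["width"]*85,sense()["contact_force"])
move_linear((489.2,240.7,60),rate=40); print("w",sense()["width"]*85,sense()["contact_force"])
move_linear((489.2,240.7,235),rate=120); pause(.2);print("w",sense()["width"]*85,sense()["contact_force"],sense()["time"])
shot("wrist","w4_0");shot("side","w4_1")
E
python3 -c "
import cv2,numpy as np
cv2.imwrite('pics/w4.png',np.vstack([cv2.imread(f'pics/w4_{i}.png')[100-100*i:400-100*i] for i in (0,1)]))"
```

```text
w 20.575769106861607 [-1.18 -0.74  5.95]
w 20.279630620404003 [-0.35 -0.46 -1.52]
w 20.453024015800274 [ 0.14 -0.21 -2.57] 13.275
```

View pics/w4.png

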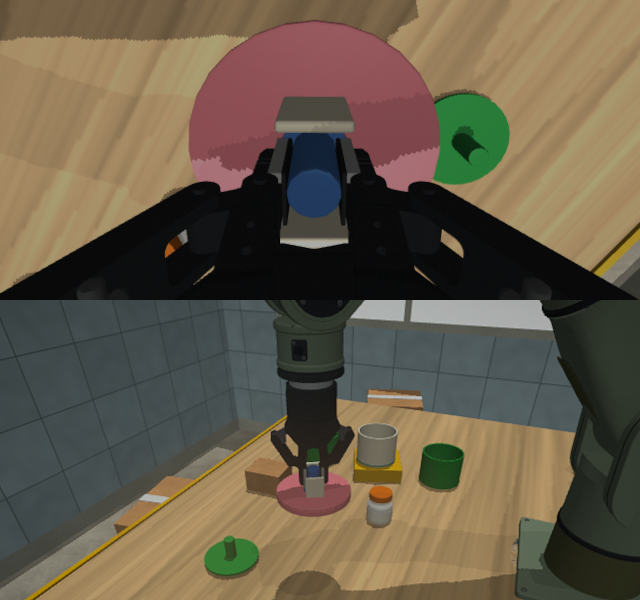

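Both lids are lifted nested and level, with a force of about 2.6 N. In the wrist view the knob top is at about (314,292), unchanged from before the grip. I'll compute the knob's in-hand offset and then carry the lids over.

```bash
python3 - <<'E'
from h import *
m=camera_model("wrist");s=sense()
T=np.eye(4);T[:3,:3]=rot(s["eef_rot"]);T[:3,3]=s["eef_pos"];c=(m["camera_matrix"],T@m["hand_eye"])
p=onz(c,(314.5,292.5),s["eef_pos"][2]+16);print("tool offset",T[:3,:3].T@(p-T[:3,3]))
q=down(np.radians(5))
print(ik((518.9,-222.3,235),q))
move_linear((500,60,250),rate=200)
move_ptp((518.9,-222.3,240),q)
move_linear((518.9,-222.3,205),rate=80)
pause(.2)
print(sense()["eef_pos"],sense()["width"]*85,sense()["contact_force"],sense()["time"])
shot("wrist","w5_0");shot("side","w5_1");shot("top","w5_2")
E
python3 -c "
import cv2,numpy as np
a=cv2.imread('pics/w5_0.png')[100:];b=cv2.imread('pics/w5_1.png')[50:200,300:460];c=cv2.imread('pics/w5_2.png')[150:250,380:540]
r=lambda x:cv2.resize(x,(320,300),interpolation=cv2.INTER_CUBIC)
cv2.imwrite('pics/w5.png',np.vstack([a,np.hstack([r(b),r(c)])]))"
```

```text
tool offset [ -0.56  -1.5  -16.  ]
[ 0.51  0.72 -0.31  1.54  0.26  0.92  0.2 ]
[ 519.06 -222.34  205.44] 20.4608926058451 [ 0.72  0.33 -2.46] 16.3167
```

View pics/w5.png

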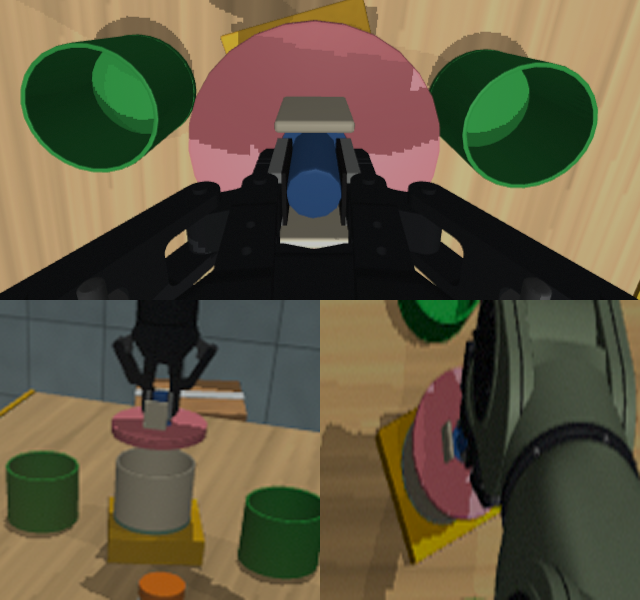

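The lid hangs level above the canister. The knob sits about 1.5 mm toward +y of the TCP by the same camera, so I'll shift about 1.2 mm and lower under a force guard.

```bash
python3 - <<'E'
from h import *
x,y=519.1,-223.5
move_linear((x,y,173),rate=60)
shot("side","w6_0")
print(sense()["contact_force"])
r=move_linear((x,y,154),rate=20,max_force=6)
s=sense();print(r,s["eef_pos"],s["contact_force"],s["wrist_torque"],s["width"]*85,s["time"])
shot("side","w6_1")
E
python3 -c "
import cv2,numpy as np
cv2.imwrite('pics/w6.png',np.hstack([cv2.resize(cv2.imread(f'pics/w6_{i}.png')[60:200,310:450],(400,400)) for i in (0,1)]))"
```

```text
[ 0.57 -0.11 -3.07]
True [ 519.03 -223.49  158.38] [-2.57  0.03  8.05] [ 0.09  0.24 -0.01] 20.413982806656456 17.9083
```

View pics/w6.png

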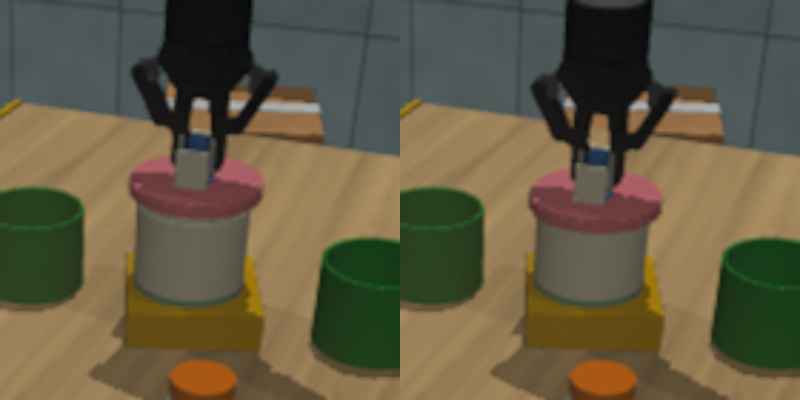

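Contact came at z=158.4 against 158 predicted for fully home, and the side view shows the lid level on the rim. I'll release, rise and look again.

```bash
python3 - <<'E'
from h import *
move_gripper(0.65,60); pause(.4)
print(sense()["contact_force"],sense()["eef_pos"])
move_linear((519,-223.5,265),rate=120)
move_gripper(1.0)
for i,p in enumerate([(519,-223.5,265),(565,-223.5,265)]):
    if i: move_linear(p)
    im,c=shot("wrist",f"w7_{i}"); np.savez(f"w7_{i}.npz",K=c[0],W=c[1])
shot("side","w7_2")
print(sense()["time"])
E
python3 -c "
import cv2,numpy as np
cv2.imwrite('pics/w7.png',np.hstack([cv2.resize(cv2.imread(f'pics/w7_{i}.png')[120:260,200:400],(400,280),interpolation=0) for i in (0,1)]))
cv2.imwrite('pics/w7s.png',cv2.imread('pics/w7_2.png'))"
```

```text
[-0.12  0.42 -0.05] [ 518.72 -223.38  157.99]
20.85
```

View pics/w7_0.png

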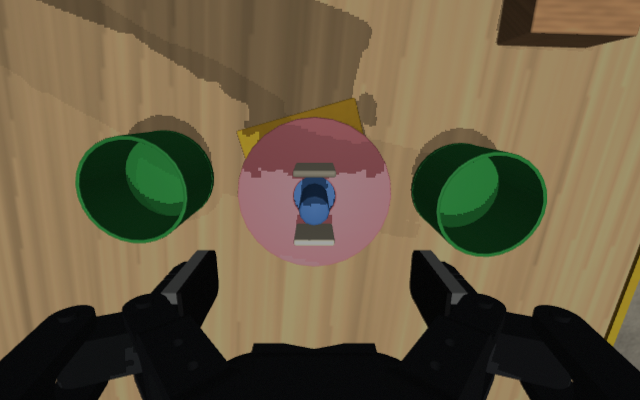

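View pics/w7s.png

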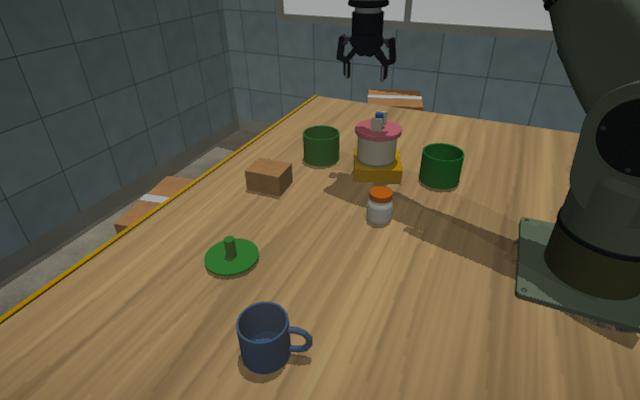

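View pics/w7.png

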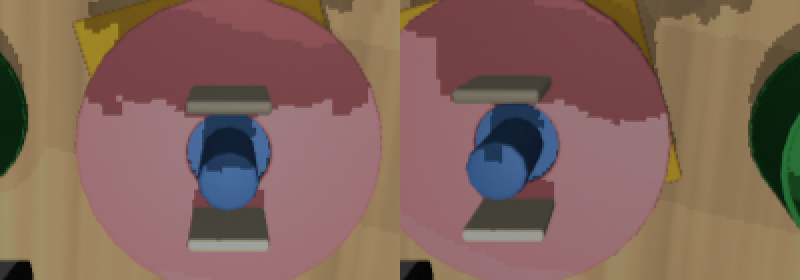

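The lid sits home and nested. In the first view the tabs are at (314,174) and (314,242) and the knob top at (314,210).

```bash
python3 - <<'E'
from h import *
P=[];kn=[(314.2,210),(248.8,205.5)]
C=[]
for i in(0,1):
    im=cv2.imread(f"pics/w7_{i}.png");d=np.load(f"w7_{i}.npz");c=(d["K"],d["W"]);C.append(c)
    B,G,Rr=[im[...,k].astype(int) for k in range(3)]
    cream=((Rr>95)&(Rr-B<35)&(abs(G-Rr)<15)&(G-B>=-2)).astype(np.uint8)
    win=np.zeros_like(cream);cx=(314,249)[i];win[160:250,cx-28:cx+28]=1
    n,l,st,ce=cv2.connectedComponentsWithStats(cream*win)
    t=[(s[4],ce[k],cv2.minAreaRect(np.argwhere(l==k)[:,::-1].astype(np.float32))) for k,s in enumerate(st) if k and s[4]>60]
    for a in t: print(i,a)
    P.append([a[2][0] for a in t])
print("knobtop",tri((C[0],kn[0]),(C[1],kn[1]))[0])
tabs=[tri((C[0],P[0][j]),(C[1],P[1][j]))[0] for j in(0,1)]; print(tabs)
for j in 0,1:
    k,a,b=onz(C[j],kn[j],174),onz(C[j],P[j][0],170),onz(C[j],P[j][1],170)
    print(k[:2],"mid",(a+b)[:2]/2,"gap",np.linalg.norm(a-b),"yaw",np.degrees(np.arctan2(*(b-a)[1::-1])))
for y in(95,-85,-92): print(y,ik((519,-223,175),down(np.radians(y))))
E
```

```text
0 (np.int32(253), array([314.08, 173.49]), ((314.0, 173.5), (5.0, 42.0), 90.0))
0 (np.int32(235), array([313.57, 241.54]), ((314.0, 241.5), (40.0, 5.0), 0.0))
1 (np.int32(259), array([247.54, 167.6 ]), ((247.0, 168.0), (6.0, 42.0), 90.0))
1 (np.int32(222), array([251.69, 237.23]), ((251.00732421875, 237.2299346923828), (40.06644821166992, 5.4844841957092285), 1.548157811164856))
knobtop [ 518.46 -224.04  171.55]
[array([ 516.08, -198.13,  170.18]), array([ 520.47, -248.64,  169.38])]
[ 518.39 -223.02] mid [ 518.26 -223.15] gap 50.18525506782445 yaw -85.01578706645053
[ 518.91 -223.55] mid [ 518.3  -223.41] gap 50.64284861770071 yaw -84.87607263436583
95 [ 0.68  0.86 -0.66  1.61  0.63  0.9   1.44]
-85 [ 0.28  0.79  0.13  1.62 -0.14  0.74 -1.01]
-92 [ 0.27  0.8   0.16  1.62 -0.17  0.74 -1.1 ]
```

Tab midpoint is (518.3, -223.3), yaw -85°, tab tops at 169.8 against the 170 expected, and the knob is centred. I'll now take the tabs.

```bash
python3 - <<'E'
from h import *
x,y=518.4,-223.3
move_ptp((x,y,240),down(np.radians(-85)))
move_linear((x,y,192),rate=100)
shot("wrist","w8_0")
print(move_linear((x,y,158),rate=40,max_force=6),sense()["eef_pos"],sense()["contact_force"])
shot("wrist","w8_1");shot("side","w8_2");print(sense()["time"],sense()["width"])
E
python3 -c "
import cv2,numpy as np
b=cv2.resize(cv2.imread('pics/w8_2.png')[60:200,310:450],(320,300))
cv2.imwrite('pics/w8.png',np.vstack([np.hstack([cv2.resize(cv2.imread(f'pics/w8_{i}.png')[100:],(400,188)) for i in(0,1)]),np.hstack([b,np.zeros((300,480,3),np.uint8)])]))"
```

```text
False [ 518.48 -223.34  158.22] [ 0.55 -0.38 -0.37]
23.825 1.0036305878356908
```

View pics/w8_1.png

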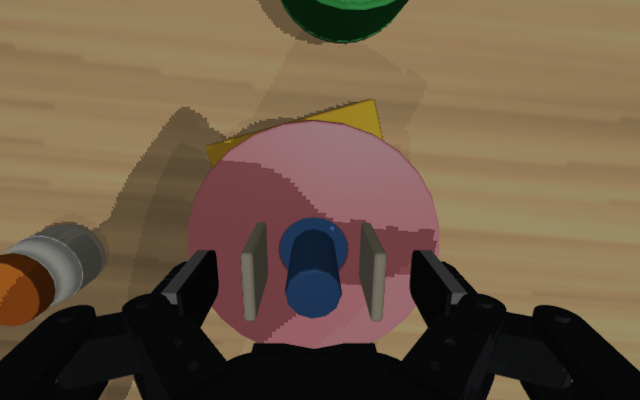

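View pics/w8.png

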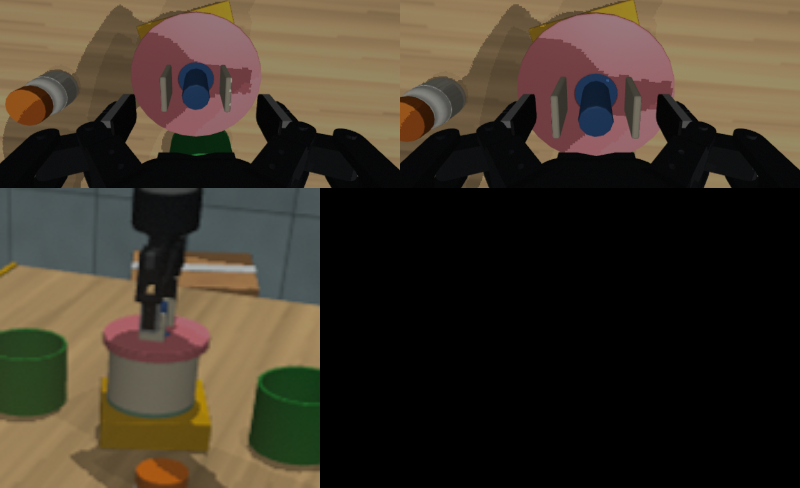

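The tabs are at columns 248 and 378, centred between the pads at 217 and 412, with the knob at 314. Closing and lifting slowly.

```bash
python3 - <<'E'
from h import *
x,y=518.4,-223.3
move_gripper(0.0,45);s=sense();print(s["width"]*85,s["contact_force"])
p=sense()["eef_pos"]
move_linear((x,y,164),rate=20);s=sense();print(s["width"]*85,s["contact_force"])
shot("wrist","w9_0")
move_linear((x,y,200),rate=40);s=sense();print(s["width"]*85,s["contact_force"])
shot("side","w9_1")
move_linear((x,y,249),rate=60);pause(.5);s=sense();print(s["width"]*85,s["contact_force"],s["eef_pos"],s["time"])
shot("wrist","w9_2");shot("side","w9_3");shot("top","w9_4")
E
python3 -c "
import cv2,numpy as np
f=lambda i:cv2.imread(f'pics/w9_{i}.png')
g=lambda i:cv2.resize(f(i)[40:200,300:460],(300,300))
h=lambda i:cv2.resize(f(i)[100:],(400,188))
cv2.imwrite('pics/w9.png',np.vstack([np.hstack([h(0),h(2)]),np.hstack([g(1),g(3),np.zeros((300,200,3),np.uint8)])]))"
```

```text
55.23577976997738 [-1.13  0.6   4.99]
54.73078582963426 [ 0.02  0.31 -0.95]
54.68209383725725 [ 0.27 -0.29 -0.99]
54.53757879789374 [ 0.81  0.13 -1.82] [ 518.39 -223.28  248.94] 27.2833
```

View pics/w9.png

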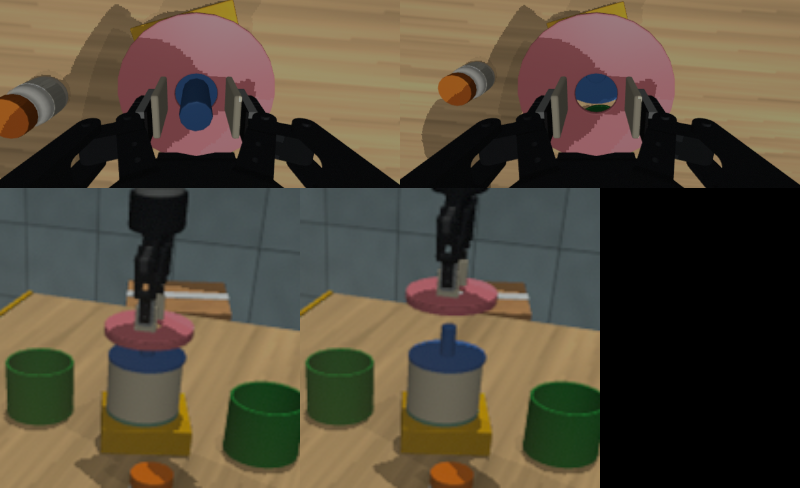

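View pics/w9_3.png

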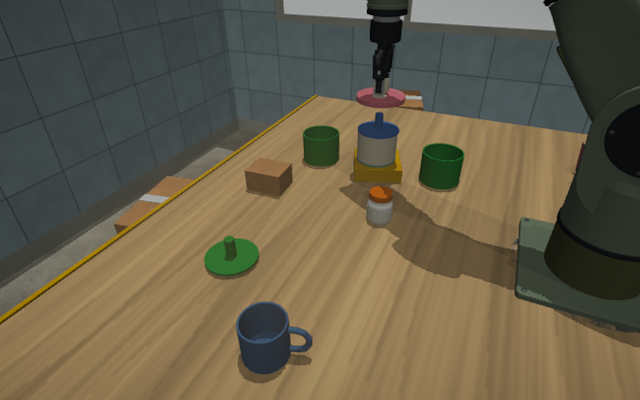

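The pink lid hangs level and alone, while the inner lid stays flat on the rim with its knob top at about (379,114). I'll do one numeric check and then hand in.

```bash
python3 - <<'E'
from h import *
im,c=shot("side","w10")
h=cv2.cvtColor(im,cv2.COLOR_RGB2HSV).astype(int)
def st(m):
    n,l,s,ce=cv2.connectedComponentsWithStats(m.astype(np.uint8));k=1+s[1:,4].argmax();return s[k],ce[k]
w=np.zeros(h.shape[:2],bool);w[80:150,340:420]=1
blue=st(w&(h[...,0]>100)&(h[...,0]<130)&(h[...,1]>90));pink=st(w&((h[...,0]>165)|(h[...,0]<5))&(h[...,1]>60))
print(blue,pink)
print("expected home: disc L/R edges",proj(c,(518.9,-223.3,174)),[proj(c,(518.9+a*.908*56,-223.3+a*.419*56,130)) for a in(1,-1)])
print("pink expected rim centre",proj(c,(518.4,-223.3,225)), [proj(c,(518.4+a*.908*63,-223.3+a*.419*63,220)) for a in(1,-1)])
s=sense();print(s["time"],s["joint_velocities"],s["width"]*85)
sign_off()
E
```

```text
(array([358, 113,  41,  26, 613], dtype=int32), array([378.15, 128.29])) (array([356,  87,  49,  21, 685], dtype=int32), array([380.47,  98.07]))
expected home: disc L/R edges [378.75 112.17] [array([357.02, 127.8 ]), array([398.28, 127.37])]
pink expected rim centre [380.29  93.43] [array([355.85,  95.58]), array([404.47,  95.04])]
27.4833 [ 0. -0. -0.  0. -0. -0.  0.] 55.01713930061898
the job is handed in; nothing more can be done
```

I carried both lids to the canister by the blue knob, set them down and released the knob. I then lifted the pink lid alone by its tabs and handed the job in at 27.5 s, with the lid held still; no verdict is reported.

- **Inner lid home:** contact came at TCP z 158.4 mm, against 158 predicted. After release, the knob measured within about 1 mm of the measured mouth centre. In the last side view the disc edges and knob top lie within a pixel or two of where a fully home lid should appear.
- **Pink lid:** it hangs level. The TCP rose 91 mm from the grip, so I reckon the lid is about 90 mm above where it sat. In the last side view its left and right edges match the expected position to within a pixel. Its blob centre is about 3–5 px lower than the points I compared it with, perhaps because the hanging rim counts in the blob.
- **Surroundings:** in the last full side view the canister, carton, mug and jar appear where they started.
- **Small disagreements:**
  - The knob top's height measured 54 and 171.5 mm, against 57 and 174 expected.
  - One measurement put the knob 1.5 mm off in the hand; I corrected for about 1.2 mm of that.
  - Closing the jaws showed a brief vertical push of 5–6 N each time, which went away on lifting.

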